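# Latch the gearbox kit case

## Robot

A 6-joint arm with a two-finger parallel gripper is mounted at the origin on the work surface. World frame = base frame: x ahead of the robot, y to its left, z up, the work surface at z = 0. Lengths are in m, angles in rad, forces in N, time in s.
With the tool pointing down it reaches from about 0.425 to 0.925 m from the base axis. Payload 12.5 kg.
Tool frame: the origin (TCP) lies at the centre of the arm's flange, where the gripper is bolted on; the fingertips stand 173 mm ahead of it and the grasp point (between the pads) lies 155 mm ahead of it (bot.tcp_to_tips is the distance from the TCP to the fingertips, in m); z points along the fingers, y is the line along which they close (so a half turn about z gives the same grasp; the last joint's range is limited). The gripper opens to 85 mm and grips with 20 to 120 N. Pads are 22 mm wide; open, the fingers measure 114 mm over their backs; the gripper's body (76 mm by 85 mm) begins 54 mm behind the grasp point. The pads swing forward as they close: fully open they stand 13 mm farther back than shut.
Start: joints at [-1.264, 0.491, 1.559, -0, 1.092, -0.106], TCP at [0.251, -0.572, 0.405] pointing down, gripper open.
Joint ranges: [-3.1, 3.1], [-0.84, 2.19], [0.05, 2.79], [-1.13, 4.28], [0.06, 2.93], [-2.69, 2.69]. Speed limits (rad/s): [2.22, 2.22, 2.79, 3.14, 3.14, 3.14].

## Interface

Orientations are given as a rotation vector (axis times angle).
In Python, from rig import read_state, viewer, sign_off, bot gives the robot as it stands.
- The arm moves only by the tool step_arm, never from a script. Its argument "series" is a list that holds one entry, the list of rows, each a list of 4 numbers: the shift along the tool's x, y, z in mm, then the turn about the tool's z in rad. In form: [[[dx, dy, dz, turn], ...]]. A call has 1 to 8 rows; each row is the pose to reach, as a shift and turn from the pose commanded when the call began, along the tool's axes at that moment; what a row does not reach only later rows make up. A row lasts 1/10 s, in which the tool goes at most 50 mm and 8.59 degrees, less where a joint would pass 70% of its speed; a pose out of reach is approached as far as the arm can. A call with a gripper value outside its range is refused whole. "gripper" is the opening, from 0 (shut) to 1 (fully open), set as the call begins (left out, the last holds). The fingers move at their own pace and stop on an object; "newtons" is the grip in N (left out, the last holds). Time passes only in rows, so rows that repeat a pose let the fingers close. It gives the time, the measured TCP pose, the force, the opening and the grip force at its end, in the units of the state.
- read_state(): the state, without advancing time (a new reading comes with each control period).
- viewer.camera(name): name is "scene" or "top" or "wrist"; returns the picture (400x640x3 uint8, blue, green, red); there is no depth.
- viewer.calibration(name): a dict with "intrinsics" (3x3 intrinsics, pixels), "origin" and "attitude" of the camera in the world. Camera axes: x right, y up, looking along -z (the intrinsics and any distortion apply to the point x, -y, -z); pixel columns grow to the right and rows downward; lengths in m; the calibration is good to about 2 mm. The wrist camera is an equidistant fisheye: a pixel r from the principal point sees the ray r / f radians off the axis. A picture is of the moment at which its call begins: read the wrist's pose just before it. calibration takes no time and is no camera call; for the wrist camera it gives the pose at the moment of the call.
- sign_off(): hands the job in; it is judged then, once.
The state is a dict: "time_s": time; "joint_pos": joint angles; "qd": joint speeds; "joint_torque": joint torques, N m; "tool_pos": TCP position; "tcp_rot": TCP orientation; "force": force on the tool from outside, world axes, zero at the start; "torque": the same for the moment, N m; "finger_gap": finger opening in m; "finger_force": force on a finger pad.
Only numpy, scipy, OpenCV 4.12 (cv2) and the standard library are available. Lean on these libraries where they do the work, as an engineer would, in place of code of your own. Each camera call takes 0.05 s, during which the arm holds its last target. There are 200 camera calls.

## Task

The black kit case is standing on its spine with its lid ajar. Bring the toggle latch's wire loop over the hook on the lid and draw it back under the hook's nose, let it go, then press the latch lever over and down until it lies fully home and pulls the lid tight. Go by feel: do not jam the loop or your fingers onto the lid (stay under 15 N), press the lever with the fingertips, not squeezing it, with no more than 20 N, and leave the other things on the bench where they are.

Things in the scene. Friction and masses are not known exactly. Their poses are not given: they have to be found in the camera images.
- case: Black plastic kit case on its spine, fixed: 140 mm thick (x), 300 long (y), 160 high (z up). Origin: on the bench under the seam between its fixed half (x -86 to -1 mm) and lid half (x 2 to 57). x points level from the lever across the seam to the hook. The toggle latch stands in the middle of the top (y = 0). A steel socket stands on the fixed half's top at y 105 to 120 mm.
- lid: Lid half of the case, hinged along its bottom edge; origin and axes as case when tight. A stiff seal holds it ajar, the top about 6 mm out along +x; at the hook it takes about 4 N per mm, 25 N in all, to pull it tight. Its flat top lies at z = 160 mm and carries the hook in the middle.
- hook_foot (a point): On the lid's flat top below the seat of the bar: lid frame x 20, y 0, z 160 mm. The hook, 14 mm wide (y), has a ledge (x 12 to 40) packed up 2 to 14 mm above this: the height differs each time and is not measured: feel for it. On it an upright, +x face at x 17 (+-1) mm; a nose from its head juts to x 22 over the ledge, 7.5 mm clear, 8 mm thick; mouth open to +x. Hooked, the bar is at x 20.
- lever_pivot (a point): Middle of the lever's pivot pin, fixed on the case at x -30, y 0, z 186 mm of case; the pin runs along the case's y.
- lever: The latch lever; origin at the middle of its pivot pin. -x points along it to the tip, z out of its pressing face. Its angle is the tilt of z from vertical: 0 = fully home, level, tip to the case's -x; 1.57 = upright; stops at 0 and 2.3 (leaning to the hook). Stiff: stays where left (0.1 N m). With the loop hooked, 5 to 10 N near the tip presses it down, over centre near 0.2, to rest at 0.
- lever_tip (a point): Middle of the lever's free end, on its pressing face (upward when home, towards the hook when upright). The lever is a steel plate 28 mm wide (y), 4 mm thick, reaching 60 mm from the pivot; the pressing face runs 7 mm off the line from the pivot.
- bail: The wire loop, hinged on a stiff pin (0.04 N m, stays where left) that is the origin, on the lever 16 mm from its pivot towards the tip. x points along the loop to its bar, 67.4 mm off; z square to the loop, up. Two 5 mm side wires at y +-19 mm pass either side of the hook. Pulling the loop swings the lever along; the lever must be above about 1.7 rad for the bar to come down clear of the nose.
- bail_bar (a point): Middle of the loop's round crossbar, 6 mm diameter, 38 mm long along y; this bar goes under the hook's nose.
- bail_tab (a point): Middle of the upper edge of the loop's flat steel finger tab, to be gripped: 18 mm wide along y (grip it there, fingers either side in y), 5 mm thick, 46 mm long. It rises from just outside the bar, square to the loop but leaning 0.1 rad outwards, away from the lever.
- socket: Bystander: steel socket, 28 mm across, 34 mm tall, standing on the case.
- clutch_drum: Bystander: dark steel ring drum, 116 mm across, 45 mm high.
- bearing_race: Bystander: steel ring, 72 mm across, 18 mm high, on the bench on the lever's side of the case.
- hub: Bystander: steel stepped hub, 90 mm across, 68 mm high.
- spanner: Bystander: steel spanner, 180 mm long, flat on the bench on the lever's side of the case.
- spray_can: Bystander: grey can with white cap, 64 mm across, 190 mm high.
- brush: Bystander: blue-handled brush, 200 mm long.

How it is judged:
On the way:
1. the loop's bar is seated in the hook, behind the upright and under the nose, with the lever still up (x of bail_bar in the frame of lid between 0.016 and 0.023 m and z of bail_bar in the frame of lid between 0.162 and 0.1795 m and angle between lever's own z axis and vertical above 0.8 rad), for 0.2 s.
At the end, for the whole second after the job is handed in: The lever lies home (under 0.08 rad), the bar is still in the hook, behind the upright (within 3 mm) and under the nose, and the lid is pulled tight (its top within 1.6 mm of shut), at rest (x of bail_bar in the frame of lid between 0.016 and 0.023 m and z of bail_bar in the frame of lid between 0.162 and 0.1795 m and angle between lever's own z axis and vertical below 0.08 rad and x of hook_foot in the frame of case below 0.0216 m and linear speed of lid below 0.01 m/s); the robot touches nothing.
It fails at once if the loop is jammed against the lid or its hook with over 20 N while the fingers hold or push the loop and the lever is up (angle between lever's own z axis and vertical above 0.8 rad and contact force between the fingers and bail above 1 N and contact force between bail and lid above 20 N).
It fails at once if the lever is pressed or squeezed with over 30 N (contact force between the fingers and lever_c1 above 30 N).
It fails at once if the fingers push on the lid with over 25 N (contact force between the fingers and lid above 25 N).
It fails at once if another thing on the bench or the socket on the case is moved by over 20 mm (distance of any of socket, clutch_drum, bearing_race, hub, spanner, spray_can, brush from where it was at the start of the episode above 0.02 m).
It also fails if it takes over 72 s, if anything falls off the work surface, if the arm or the gripper's body presses on something with over 40 N, if the wrist force passes 120 N, or if a joint passes its speed limit or range.

## Working session

There is one attempt and no reset: what is moved stays moved. The work goes in short steps, Python scripts to look and compute and a tool call to move; the robot and the scene stay as the last step left them, time stands still between calls to the robot, and variables do not carry over. Pictures are saved under pics/ and viewed, at most 10 in all, crops included, and the job is handed in when it is done.

Besides the shell and the picture viewer there is one more tool, called after "Emit:" as name(argument=value, ...) on one line, values as JSON. step_arm: Moves the arm, as the interface text tells. Its arguments: {"type":"object","properties":{"series":{"type":"array","items":{"type":"array","items":{"type":"array","items":{"type":"number"}}}},"gripper":{"type":"number"},"newtons":{"type":"number"}},"required":["series"]}

```bash
mkdir -p pics; ls
python3 - <<'E'
from rig import read_state, viewer, bot
import cv2
s=read_state();print(s)
for n in("scene","top"):
    cv2.imwrite(f"pics/{n}0.png",viewer.camera(n)); print(n,viewer.calibration(n))
print(viewer.calibration("wrist"))
E
```

```text
pics
{'time_s': 0.0, 'joint_pos': array([-1.26361459e+00,  4.91538550e-01,  1.55948567e+00,  2.68969291e-05,
        1.09172136e+00, -1.05632666e-01]), 'qd': array([-5.00185370e-05,  4.37982374e-04,  1.99279556e-04, -4.97644839e-04,
       -8.12279100e-05,  1.38291719e-03]), 'joint_torque': array([-6.42148134e-04, -6.18451095e+01, -2.61582667e+01, -1.47641181e-04,
        4.02906648e-03,  7.28999623e-06]), 'tool_pos': array([ 0.25073174, -0.57244738,  0.40412821]), 'tcp_rot': array([-3.07378672e+00, -6.43598088e-01,  1.44850827e-04]), 'force': array([-0.78928398,  0.25436425, -0.75524259]), 'torque': array([-0.02571363, -0.02550543, -0.06062932]), 'finger_force': 0.0, 'finger_gap': 0.08555854473728255}
scene {'intrinsics': array([[380.76947471,   0.        , 327.84146382],
       [  0.        , 380.76947471, 202.12840371],
       [  0.        ,   0.        ,   1.        ]]), 'origin': array([ 1.16088722, -0.01540307,  0.89006506]), 'attitude': array([0.5645615 , 0.54075343, 1.46586573])}
top {'intrinsics': array([[427.80568744,   0.        , 320.93800088],
       [  0.        , 427.80568744, 205.5591179 ],
       [  0.        ,   0.        ,   1.        ]]), 'origin': array([0.45905248, 0.01533881, 1.39315918]), 'attitude': array([ 0.0293357 , -0.05448506, -1.55308586])}
{'intrinsics': array([[309.70691629,   0.        , 318.25658908],
       [  0.        , 309.70691629, 203.41472589],
       [  0.        ,   0.        ,   1.        ]]), 'origin': array([ 0.31876698, -0.54311103,  0.37380967]), 'attitude': array([-0.25959774,  0.17204535, -1.14867219])}
```

View pics/scene0.png

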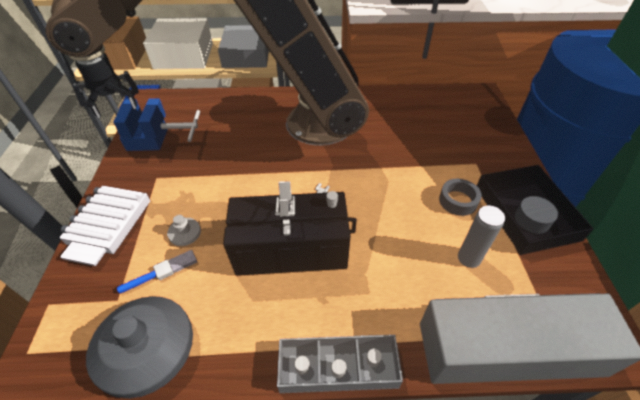

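View pics/top0.png

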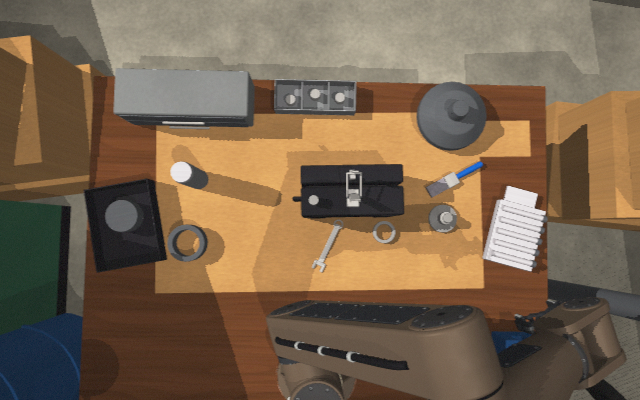

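The scene view shows the case at about (288,225), with the hook on its front edge and the lever upright. In the top view the case spans about cols 301–404, rows 165–217, with the latch at about (353,187) and the socket at (313,200). I'll enlarge both.

Run:
```python
import cv2,numpy as np
a=cv2.imread("pics/scene0.png")[165:285,215:365]; b=cv2.imread("pics/top0.png")[155:225,290:415]
a=cv2.resize(a,None,fx=5,fy=5,interpolation=cv2.INTER_CUBIC)[:600]
cv2.imwrite("pics/a.png",a)
b=cv2.resize(b,None,fx=6.4,fy=6.4,interpolation=cv2.INTER_CUBIC); cv2.imwrite("pics/b.png",b)
```

```text
(no output)
```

View pics/a.png

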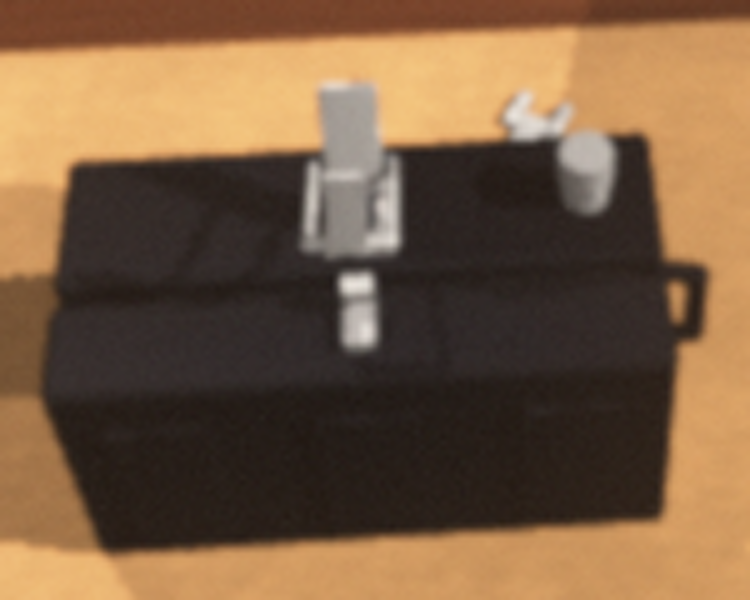

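View pics/b.png

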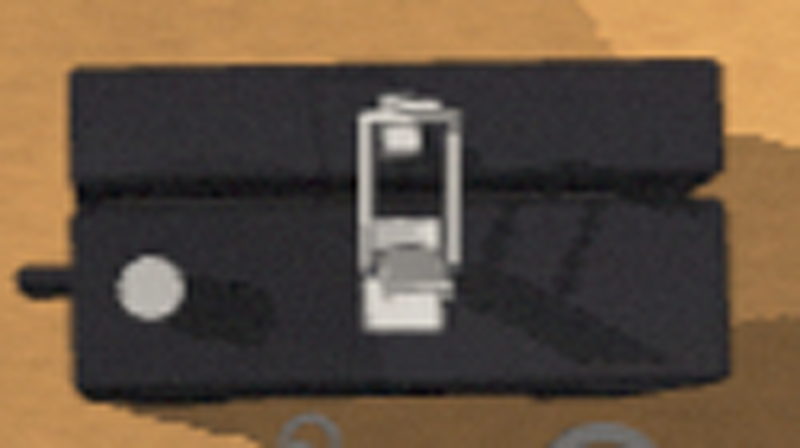

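The scene crop shows the lever top edge at (350,85), the tab top edge at (346,170), the bar ends at (305,248) and (400,248), and the hook at (358,310). The top crop shows the bar at row ~115 (360–460), the lever tip at ~(415,262) and the socket at (152,288). I'll fit the case pose and both angles.

```bash
cat > geo.py <<'E'
import numpy as np, cv2
from scipy.spatial.transform import Rotation as R
from scipy.optimize import least_squares
def proj(c,P,fish=False):
    p=(np.atleast_2d(P)-c["origin"])@R.from_rotvec(c["attitude"]).as_matrix()
    p=p*[1,-1,-1]; K=c["intrinsics"]
    if fish:
        r=np.hypot(p[:,0],p[:,1]); th=np.arctan2(r,p[:,2]); q=p[:,:2]*(th/r)[:,None]
    else: q=p[:,:2]/p[:,2:]
    return q*[K[0,0],K[1,1]]+K[:2,2]
def case2w(X,P):
    c,s=np.cos(X[2]),np.sin(X[2]); P=np.atleast_2d(P)/1000.
    return P@np.array([[c,-s,0],[s,c,0],[0,0,1]]).T+[X[0],X[1],0]
def latch(a,b):
    t=np.array([-np.cos(a),0,np.sin(a)]);z=np.array([np.sin(a),0,np.cos(a)])
    piv=np.array([-30,0,186.]);pin=piv+16*t
    xb=np.array([np.cos(b),0,np.sin(b)]);zb=np.array([-np.sin(b),0,np.cos(b)])
    bar=pin+67.4*xb; tab=bar+5.5*xb+46*(zb*np.cos(.1)+xb*np.sin(.1))
    return dict(tip=piv+60*t+7*z,pin=pin,bar=bar,tab=tab,tabdir=zb*np.cos(.1)+xb*np.sin(.1))
E
cat > fit.py <<'E'
from geo import *
from rig import viewer
S,T=viewer.calibration("scene"),viewer.calibration("top")
fs=lambda u,v:(215+(u+.5)/5-.5,165+(v+.5)/5-.5); ft=lambda u,v:(290+(u+.5)/6.4-.5,155+(v+.5)/6.4-.5)
def pts(X):
    L=latch(X[3],X[4]); y=np.array([0,1.,0])
    return [(S,[-86,-150,160],fs(75,165)),(S,[-86,150,160],fs(645,137)),(S,[63,-150,160],fs(48,395)),(S,[63,150,160],fs(675,368)),
    (T,[-1,150,160],ft(75,203)),(T,[-1,-150,160],ft(724,200)),(T,[63,150,160],ft(72,68)),(T,[63,-150,160],ft(720,60)),
    (S,L["tip"]-14*y,fs(320,84)),(S,L["tip"]+14*y,fs(376,82)),(S,L["tab"]-9*y,fs(325,170)),(S,L["tab"]+9*y,fs(367,170)),
    (S,L["bar"]-20*y,fs(304,247)),(S,L["bar"]+20*y,fs(400,246)),(T,L["bar"]+20*y,ft(360,115)),(T,L["bar"]-20*y,ft(460,115)),(T,L["tip"]+14*y-[3,0,0],ft(378,258)),(T,L["tip"]-14*y-[3,0,0],ft(450,258)),(T,L["tab"],ft(410,100))]
def res(X): return np.concatenate([proj(c,case2w(X,P))[0]-m for c,P,m in pts(X)])
r=least_squares(res,[.5,-.06,0,1.57,0],loss="soft_l1")
print(np.round(r.x,4)); print(np.round(res(r.x).reshape(-1,2),1).tolist())
L=latch(r.x[3],r.x[4])
for k in L: print(k,np.round(L[k],2),np.round(case2w(r.x,L[k])[0],4))
E
python3 fit.py
```

```text
[ 0.585  -0.0916  0.0255  1.3757  0.2802]
[[-0.6, -2.3], [1.9, -1.7], [-2.2, -0.2], [1.7, -1.0], [-1.6, -0.1], [0.4, -0.3], [-1.2, -1.0], [0.6, -0.4], [-0.1, 3.1], [0.8, 3.0], [-0.4, 0.5], [-0.5, 0.1], [0.8, -0.1], [-0.6, -0.7], [0.2, -0.6], [-0.9, -0.7], [0.7, 1.4], [-0.2, 1.3], [1.3, 0.5]]
tip [-34.77   0.   246.22] [ 0.5503 -0.0924  0.2462]
pin [-33.1   0.  201.7] [ 0.5519 -0.0924  0.2017]
bar [ 31.67   0.   220.33] [ 0.6167 -0.0908  0.2203]
tab [ 28.71   0.   267.11] [ 0.6137 -0.0908  0.2671]
tabdir [-0.18  0.    0.98] [ 0.5848 -0.0916  0.001 ]
```

Emit:
step_arm(series=[[[30, -18, -40, 0.05], [70, -40, -70, 0.15], [110, -64, -100, 0.25], [150, -88, -116, 0.35], [192, -112, -116, 0.38], [235, -137, -116, 0.38], [278, -162, -116, 0.38], [320, -187, -116, 0.38]]], gripper=0.6)

```text
time_s: 0.9
tool_pos: [0.4649, -0.2776, 0.5207]
tcp_rot: [3.141, 0.051, -0.0]
force: [1.2, 0.1, 0.0]
finger_gap: 0.0515
finger_force: 0.0
```

Emit:
step_arm(series=[[[28, -36, 0, 0], [56, -73, 0, 0], [85, -109, 0, 0], [113, -146, 0, 0], [135, -178, 0, 0], [135, -182, 0, 0.007], [135, -182, 0, 0.007]]])

```text
time_s: 1.6
tool_pos: [0.5933, -0.0922, 0.5201]
tcp_rot: [-3.141, -0.043, 0.002]
force: [0.9, 0.5, 0.3]
finger_gap: 0.0515
finger_force: 0.0
```

Run:
```python
from geo import *
from rig import read_state, viewer
s=read_state(); c=viewer.calibration("wrist"); im=viewer.camera("wrist"); cv2.imwrite("pics/w1.png",im)
np.save("w1.npy",c,allow_pickle=True)
print(s["tool_pos"],s["tcp_rot"],c["origin"],R.from_rotvec(c["attitude"]).as_matrix().round(3))
L=latch(1.3757,.28)
for k in("tip","pin","bar","tab"): print(k,proj(c,case2w([.585,-.0916,.0255],L[k]),True).round(0))
cv2.imwrite("pics/w1z.png",cv2.resize(im[60:380,140:520],None,fx=1.8,fy=1.8,interpolation=cv2.INTER_CUBIC))
```

```text
[ 0.59328125 -0.09217679  0.52014274] [-3.14120683e+00 -4.33455836e-02  1.64576990e-03] [ 0.66744818 -0.09045724  0.4896793 ] [[ 0.028  0.956  0.292]
 [-1.     0.027  0.007]
 [-0.001 -0.292  0.957]]
tip [[317. 251.]]
pin [[317. 230.]]
bar [[317. 169.]]
tab [[317. 185.]]
```

View pics/w1z.png

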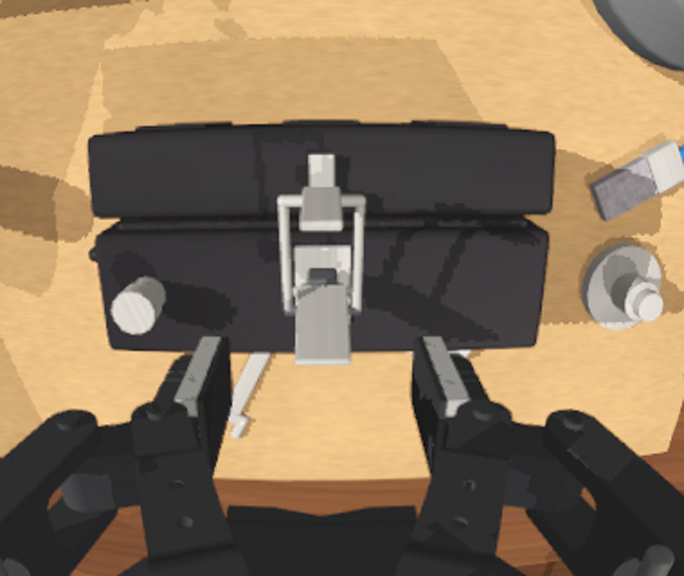

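The wrist view shows the tab's upper edge at (322,230), the bar at (322,200), the lever tip edge at (323,362) and the hook at (321,155–185). I'll add these to the fit.

```bash
python3 - <<'E'
s=open("fit.py").read()
s=s.replace('S,T=','W=np.load("w1.npy",allow_pickle=True).item();fw=lambda u,v:(140+(u+.5)/1.8-.5,60+(v+.5)/1.8-.5)\nS,T=')
s=s.replace('(T,L["tab"],ft(410,100))]','''(T,L["tab"],ft(410,100)),
 (W,L["tip"]+14*y,fw(296,362)),(W,L["tip"]-14*y,fw(350,362)),(W,L["tab"]+9*y,fw(301,230)),(W,L["tab"]-9*y,fw(342,230)),(W,L["bar"]+19*y,fw(282,200)),(W,L["bar"]-19*y,fw(361,200)),
 (W,[-1,150,160],fw(97,232)),(W,[-1,-150,160],fw(548,230)),(W,[63,150,160],fw(90,136)),(W,[63,-150,160],fw(553,132)),(W,[-86,150,160],fw(110,349)),(W,[-86,-150,160],fw(537,347)),(W,[46,0,164],fw(321,153))]''')
s=s.replace('proj(c,case2w(X,P))','proj(c,case2w(X,P),c is W)')
open("fit.py","w").write(s)
E
python3 fit.py
```

```text
[ 0.5864 -0.0926  0.0328  1.1711  0.2805]
[[-1.4, -1.5], [1.2, -1.6], [-2.6, 0.7], [1.4, -0.9], [-1.2, -0.2], [0.8, -1.2], [-1.0, -1.1], [0.8, -1.2], [-0.5, 0.5], [0.3, 0.3], [-0.7, 0.2], [-0.8, -0.2], [0.5, -0.4], [-1.0, -1.1], [0.5, 0.1], [-0.6, -0.1], [1.2, 5.5], [0.3, 5.4], [1.6, 1.2], [-1.3, -0.4], [0.1, -0.5], [-0.9, -0.3], [0.5, -0.4], [0.4, 0.5], [-0.7, 0.3], [-4.0, 0.2], [3.1, 0.1], [-4.8, -1.3], [4.5, -0.4], [-2.1, 1.2], [0.7, 1.3], [0.1, 0.2]]
tip [-46.9    0.   243.99] [ 0.5395 -0.0942  0.244 ]
pin [-36.23   0.   200.74] [ 0.5502 -0.0938  0.2007]
bar [ 28.54   0.   219.4 ] [ 0.6149 -0.0917  0.2194]
tab [ 25.57   0.   266.17] [ 0.6119 -0.0918  0.2662]
tabdir [-0.18  0.    0.98] [ 0.5862 -0.0926  0.001 ]
```

Emit:
step_arm(series=[[[10, 0, 0, 0], [18, 0, 30, 0], [18, 0, 70, 0], [18, 0, 100, 0], [18, 0, 113, 0], [18, 0, 113, 0]]])

```text
time_s: 2.25
tool_pos: [0.6112, -0.0936, 0.4065]
tcp_rot: [-3.141, -0.039, 0.004]
force: [-0.7, 0.1, -0.6]
finger_gap: 0.051
finger_force: 0.0
```

Emit:
step_arm(series=[[[0, 0, 0, 0], [0, 0, 0, 0], [0, 0, 0, 0], [0, 0, 0, 0], [0, 0, 0, 0], [0, 0, 0, 0]]], gripper=0.1, newtons=25)

```text
time_s: 2.85
tool_pos: [0.6114, -0.0922, 0.4092]
tcp_rot: [3.141, 0.041, 0.005]
force: [3.6, 5.1, 4.6]
finger_gap: 0.0173
finger_force: 27.2
```

Run:
```python
from rig import viewer
import cv2
im=viewer.camera("wrist"); cv2.imwrite("pics/w2z.png",cv2.resize(im[60:360,160:480],None,fx=1.8,fy=1.8,interpolation=cv2.INTER_CUBIC))
```

```text
(no output)
```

View pics/w2z.png

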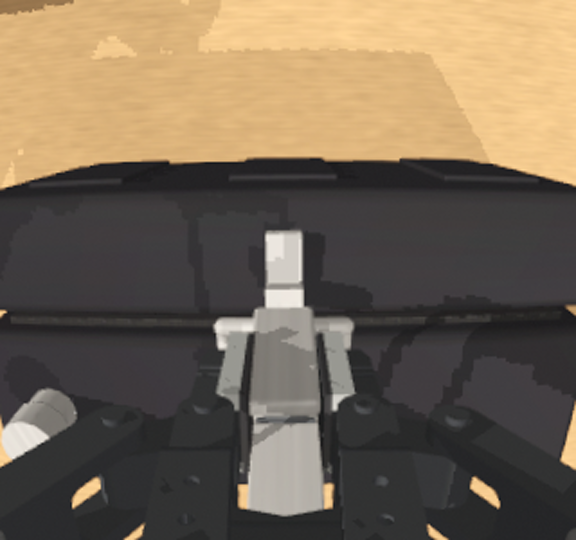

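The tab is gripped: gap 17 mm, with the tab between the pads at about (283,360). The hook is ahead at (283,260). Next I pull outward and down in small steps to swing the lever up.

Emit:
step_arm(series=[[[6, 0, 1, 0], [12, 0, 4, 0], [18, 0, 8, 0], [22, 0, 12, 0], [25, 0, 18, 0], [29, 0, 27, 0], [29, 0, 27, 0], [29, 0, 27, 0]]])

```text
time_s: 3.7
tool_pos: [0.64, -0.0915, 0.3809]
tcp_rot: [-3.141, -0.041, 0.001]
force: [-2.5, 5.0, -0.6]
finger_gap: 0.0173
finger_force: 26.3
```

Run:
```python
from rig import viewer,read_state
import cv2,numpy as np
np.save("s3.npy",viewer.calibration("wrist"),allow_pickle=True)
s=viewer.camera("scene")[155:255,230:340]; w=viewer.camera("wrist")[100:320,200:440]
s=cv2.resize(s,(440,400),interpolation=cv2.INTER_CUBIC); w=cv2.resize(w,(436,400))[:,38:398]
cv2.imwrite("pics/c3.png",np.hstack([s,w])); print(read_state()["tool_pos"],read_state()["force"])
```

```text
[ 0.63986728 -0.09143364  0.38104483] [-1.84279877  4.87656316 -2.71672638]
```

View pics/c3.png

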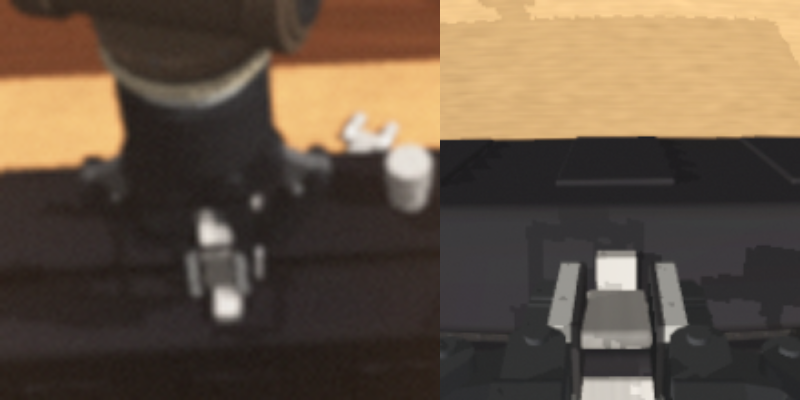

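Run:
```python
from geo import *
c=np.load("s3.npy",allow_pickle=True).item(); X=[.5864,-.0926,.0328]
G=np.array([.63987-.5864,0,.381-.155])*1000
gb=np.array([73.6,34.2])
for b in(.28,.1,-.05,-.1,-.2):
    xb=np.array([np.cos(b),0,np.sin(b)]);zb=np.array([-np.sin(b),0,np.cos(b)])
    pin=G-gb[0]*xb-gb[1]*zb; d=np.hypot(pin[0]+30,pin[2]-186); a=np.arctan2(pin[2]-186,-(pin[0]+30))
    bar=pin+67.4*xb; td=zb*np.cos(.1)+xb*np.sin(.1); top=bar+8*xb+46*td; base=bar+8*xb
    print(b,pin.round(1),d.round(1),a.round(2),"bar",bar.round(1),proj(c,case2w(X,[top,base]),True)[:,1].round(1))
print("hook",proj(c,case2w(X,[[46,0,162],[46,0,174],[28,0,178],[28,0,189]]),True).round(1))
```

```text
0.28 [ -7.8   0.  172.8] 25.8 -2.6 bar [ 57.    0.  191.4] [288.  230.3]
0.1 [-16.3   0.  184.6] 13.7 -3.04 bar [ 50.7   0.  191.4] [282.6 239.3]
-0.05 [-21.7   0.  195.5] 12.6 2.28 bar [ 45.6   0.  192.2] [278.  247.3]
-0.1 [-23.2   0.  199.3] 15.0 2.04 bar [ 43.9   0.  192.6] [276.4 250. ]
-0.2 [-25.5   0.  207.1] 21.6 1.78 bar [ 40.6   0.  193.7] [273.3 255.7]
hook [[317.4 238.6]
 [317.3 246.2]
 [317.5 274.2]
 [317.4 283.2]]
```

Emit:
step_arm(series=[[[1, -1, 3, 0], [2, -1.5, 6, 0], [3, -1.5, 9, 0], [4, -1.5, 12, 0], [4.5, -1.5, 14, 0], [4.5, -1.5, 14, 0], [4.5, -1.5, 14, 0]]])

```text
time_s: 4.5
tool_pos: [0.6446, -0.0904, 0.3666]
tcp_rot: [3.141, 0.041, 0.0]
force: [-1.8, -1.4, 1.8]
finger_gap: 0.0174
finger_force: 26.7
```

Emit:
step_arm(series=[[[0, 0, 1, 0], [0, 0, 1, 0], [0, 0, 2, 0], [0, 0, 2, 0]]])

```text
time_s: 4.9
tool_pos: [0.6447, -0.0903, 0.3648]
tcp_rot: [3.141, 0.041, 0.001]
force: [1.7, -2.2, 2.6]
finger_gap: 0.0176
finger_force: 26.8
```

Emit:
step_arm(series=[[[0, 0, 1, 0], [0, 0, 1, 0], [0, 0, 2, 0], [0, 0, 2, 0]]])

```text
time_s: 5.3
tool_pos: [0.6447, -0.0903, 0.3628]
tcp_rot: [3.141, 0.04, 0.002]
force: [4.0, -1.1, 3.3]
finger_gap: 0.0174
finger_force: 26.9
```

Emit:
step_arm(series=[[[0, 0, 1, 0], [0, 0, 1, 0], [0, 0, 1.5, 0], [0, 0, 1.5, 0]]])

```text
time_s: 5.7
tool_pos: [0.6447, -0.0903, 0.3612]
tcp_rot: [3.141, 0.041, 0.001]
force: [5.4, -1.0, 3.8]
finger_gap: 0.0174
finger_force: 26.9
```

Emit:
step_arm(series=[[[0, 0, 0.5, 0], [0, 0, 1, 0], [0, 0, 1.5, 0], [0, 0, 1.5, 0]]])

```text
time_s: 6.1
tool_pos: [0.6447, -0.0903, 0.3597]
tcp_rot: [3.141, 0.041, 0.001]
force: [4.7, -2.6, 2.5]
finger_gap: 0.0175
finger_force: 26.9
```

Emit:
step_arm(series=[[[0, 0, 0.5, 0], [0, 0, 1, 0], [0, 0, 1.5, 0], [0, 0, 1.5, 0]]])

```text
time_s: 6.5
tool_pos: [0.6447, -0.0903, 0.3582]
tcp_rot: [3.141, 0.04, 0.001]
force: [5.7, -1.3, 2.9]
finger_gap: 0.0173
finger_force: 26.9
```

Emit:
step_arm(series=[[[0, 0, 0.5, 0], [0, 0, 1, 0], [0, 0, 1, 0]]])

```text
time_s: 6.8
tool_pos: [0.6446, -0.0903, 0.3571]
tcp_rot: [3.141, 0.041, 0.001]
force: [5.1, -2.0, 3.2]
finger_gap: 0.0175
finger_force: 26.9
```

Emit:
step_arm(series=[[[0, 0, 0.5, 0], [0, 0, 1, 0], [0, 0, 1, 0]]])

```text
time_s: 7.1
tool_pos: [0.6446, -0.0903, 0.3561]
tcp_rot: [3.141, 0.04, 0.0]
force: [4.8, -2.4, 2.9]
finger_gap: 0.0173
finger_force: 26.9
```

Emit:
step_arm(series=[[[0, 0, 0.5, 0], [0, 0, 1, 0], [0, 0, 1, 0]]])

```text
time_s: 7.4
tool_pos: [0.6445, -0.0903, 0.3551]
tcp_rot: [3.141, 0.04, -0.0]
force: [5.6, -1.8, 3.3]
finger_gap: 0.0174
finger_force: 26.9
```

Emit:
step_arm(series=[[[0, 0, 0.5, 0], [0, 0, 1, 0], [0, 0, 1, 0]]])

```text
time_s: 7.7
tool_pos: [0.6445, -0.0903, 0.3541]
tcp_rot: [3.141, 0.041, -0.0]
force: [4.1, -1.5, 2.2]
finger_gap: 0.0174
finger_force: 26.8
```

Emit:
step_arm(series=[[[0, 0, 0.5, 0], [0, 0, 1, 0], [0, 0, 1, 0]]])

```text
time_s: 8.0
tool_pos: [0.6444, -0.0903, 0.353]
tcp_rot: [3.141, 0.04, -0.001]
force: [4.4, -2.5, 3.9]
finger_gap: 0.0174
finger_force: 26.8
```

Emit:
step_arm(series=[[[0, 0, 0.5, 0], [0, 0, 1, 0], [0, 0, 1, 0]]])

```text
time_s: 8.3
tool_pos: [0.6444, -0.0903, 0.3521]
tcp_rot: [3.141, 0.041, -0.001]
force: [1.6, -1.8, 3.6]
finger_gap: 0.0173
finger_force: 26.9
```

Emit:
step_arm(series=[[[0, 0, 0.5, 0], [0, 0, 1, 0], [0, 0, 1, 0]]])

```text
time_s: 8.6
tool_pos: [0.6444, -0.0903, 0.3517]
tcp_rot: [3.141, 0.04, 0.0]
force: [0.7, -2.4, 7.6]
finger_gap: 0.0172
finger_force: 27.3
```

Emit:
step_arm(series=[[[0, 0, 0.5, 0], [0, 0, 1, 0], [0, 0, 1, 0]]])

```text
time_s: 8.9
tool_pos: [0.6444, -0.0903, 0.3513]
tcp_rot: [3.141, 0.041, 0.001]
force: [-1.1, -2.3, 12.1]
finger_gap: 0.0171
finger_force: 27.8
```

Emit:
step_arm(series=[[[0, 0, -0.8, 0], [0, 0, -1.4, 0], [0, 0, -1.4, 0], [-1, 0, -1.4, 0], [-2, 0, -1.4, 0], [-3, 0, -1.4, 0], [-3, 0, -1.4, 0]]])

```text
time_s: 9.6
tool_pos: [0.6423, -0.0903, 0.352]
tcp_rot: [3.141, 0.04, 0.006]
force: [9.6, -1.3, 2.7]
finger_gap: 0.0174
finger_force: 26.9
```

Emit:
step_arm(series=[[[-1, 0, 0, 0], [-2, 0, 0, 0], [-2, 0, 0, 0]]])

```text
time_s: 9.9
tool_pos: [0.6403, -0.0904, 0.352]
tcp_rot: [3.141, 0.04, 0.007]
force: [10.2, -1.8, 3.3]
finger_gap: 0.0172
finger_force: 26.9
```

Emit:
step_arm(series=[[[-0.5, 0, 0, 0], [-1, 0, 0, 0], [-1, 0, 0, 0]]])

```text
time_s: 10.2
tool_pos: [0.6394, -0.0904, 0.3521]
tcp_rot: [3.141, 0.04, 0.007]
force: [10.2, -1.7, 4.0]
finger_gap: 0.0176
finger_force: 27.0
```

Emit:
step_arm(series=[[[-0.5, 0, 0, 0], [-1, 0, 0, 0], [-1, 0, 0, 0]]])

```text
time_s: 10.5
tool_pos: [0.6384, -0.0904, 0.3521]
tcp_rot: [3.141, 0.04, 0.007]
force: [9.7, -2.2, 4.3]
finger_gap: 0.017
finger_force: 27.0
```

Emit:
step_arm(series=[[[-0.5, 0, 0, 0], [-1, 0, 0, 0], [-1, 0, 0, 0]]])

```text
time_s: 10.8
tool_pos: [0.6374, -0.0905, 0.3522]
tcp_rot: [3.141, 0.04, 0.007]
force: [10.7, -1.8, 3.3]
finger_gap: 0.0175
finger_force: 27.0
```

Emit:
step_arm(series=[[[-0.5, 0, 0, 0], [-1, 0, 0, 0], [-1, 0, 0, 0]]])

```text
time_s: 11.1
tool_pos: [0.6365, -0.0905, 0.3523]
tcp_rot: [3.141, 0.04, 0.008]
force: [10.6, -2.0, 3.7]
finger_gap: 0.0173
finger_force: 27.0
```

Emit:
step_arm(series=[[[-0.5, 0, 0, 0], [-1, 0, 0, 0], [-1, 0, 0, 0]]])

```text
time_s: 11.4
tool_pos: [0.6357, -0.0905, 0.3524]
tcp_rot: [3.141, 0.04, 0.009]
force: [12.4, -1.7, 4.4]
finger_gap: 0.0175
finger_force: 27.1
```

Emit:
step_arm(series=[[[-0.5, 0, 0, 0], [-1, 0, 0, 0], [-1, 0, 0, 0]]])

```text
time_s: 11.7
tool_pos: [0.6349, -0.0905, 0.3526]
tcp_rot: [3.14, 0.04, 0.011]
force: [14.7, -2.3, 4.4]
finger_gap: 0.0172
finger_force: 27.1
```

Run:
```python
from rig import viewer,read_state
import cv2,numpy as np
s=viewer.camera("scene")[175:250,250:330]; w=viewer.camera("wrist")[130:330,210:430]
s=cv2.resize(s,(400,375),interpolation=cv2.INTER_CUBIC); w=cv2.resize(w,(400,375),interpolation=cv2.INTER_CUBIC)
cv2.imwrite("pics/c4.png",np.hstack([s,w])); print(read_state()["tool_pos"],read_state()["force"])
```

```text
[ 0.63490544 -0.09052609  0.35258856] [14.67888972 -2.12607655  3.78393105]
```

View pics/c4.png

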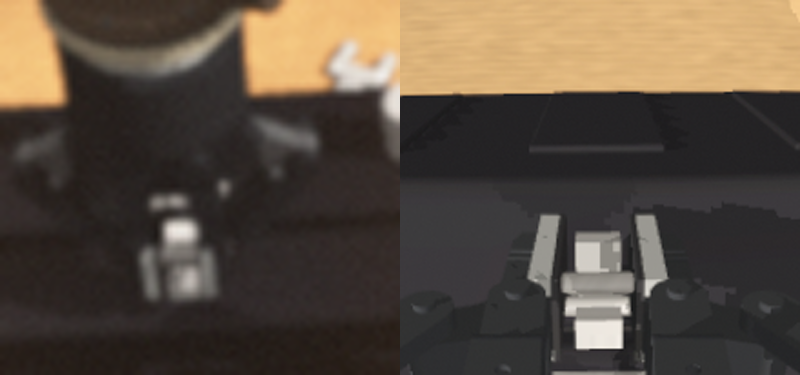

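The wrist view shows the hook head at (600,335) behind the tab (597,282–305) and the ledge in front of it at (600,250). The bar looks drawn in. I'll ease off and lift gently to check that it's caught under the nose.

Emit:
step_arm(series=[[[1, 0, 0, 0], [1.5, 0, 0, 0], [1.5, 0, -1, 0], [1.5, 0, -2, 0], [1.5, 0, -2, 0]]])

```text
time_s: 12.3
tool_pos: [0.6357, -0.0905, 0.3534]
tcp_rot: [3.141, 0.04, 0.004]
force: [8.0, -3.4, -1.1]
finger_gap: 0.0177
finger_force: 26.6
```

Emit:
step_arm(series=[[[0, 0, -0.5, 0], [0, 0, -1, 0], [0, 0, -1, 0]]])

```text
time_s: 12.6
tool_pos: [0.6356, -0.0906, 0.3539]
tcp_rot: [3.141, 0.04, 0.003]
force: [8.0, -2.2, -4.0]
finger_gap: 0.0175
finger_force: 26.4
```

Emit:
step_arm(series=[[[0, 0, -0.5, 0], [0, 0, -1, 0], [0, 0, -1, 0]]])

```text
time_s: 12.9
tool_pos: [0.6356, -0.0906, 0.3543]
tcp_rot: [-3.141, -0.04, -0.001]
force: [9.3, -2.6, -7.9]
finger_gap: 0.0171
finger_force: 26.0
```

Held under the nose: 4 N per 0.4 mm. I'll go back to mid-gap, seat it lightly and release.

Emit:
step_arm(series=[[[0, 0, 1.5, 0], [0, 0, 2.5, 0], [-1, 0, 2.8, 0], [-1, 0, 2.8, 0], [-1, 0, 2.8, 0], [-1, 0, 2.8, 0], [-1, 0, 2.8, 0]]])

```text
time_s: 13.6
tool_pos: [0.635, -0.0905, 0.3531]
tcp_rot: [3.141, 0.04, 0.007]
force: [11.6, -1.8, 1.5]
finger_gap: 0.0174
finger_force: 26.9
```

Emit:
step_arm(series=[[[0, 0, 0, 0], [0, 0, 0, 0], [0, 0, 0, 0], [0, 0, 0, 0], [0, 0, -5, 0], [0, 0, -20, 0], [0, 0, -50, 0], [0, 0, -90, 0]]], gripper=0.42)

```text
time_s: 14.4
tool_pos: [0.6339, -0.0905, 0.4427]
tcp_rot: [-3.141, -0.04, 0.005]
force: [0.2, 0.3, 0.8]
finger_gap: 0.036
finger_force: 0.0
```

Run:
```python
from rig import viewer,read_state
import cv2,numpy as np
c=viewer.calibration("wrist");np.save("s5.npy",c,allow_pickle=True)
s=viewer.camera("scene")[165:245,250:335]; w=viewer.camera("wrist")[130:350,210:430]
s=cv2.resize(s,(400,376),interpolation=cv2.INTER_CUBIC); w=cv2.resize(w,(400,400),interpolation=cv2.INTER_CUBIC)[:376]
cv2.imwrite("pics/c5.png",np.hstack([s,w])); print(read_state()["tool_pos"],read_state()["force"])
```

```text
[ 0.6340711  -0.09046942  0.44852765] [-0.47126029 -1.32809407 -0.1051554 ]
```

View pics/c5.png

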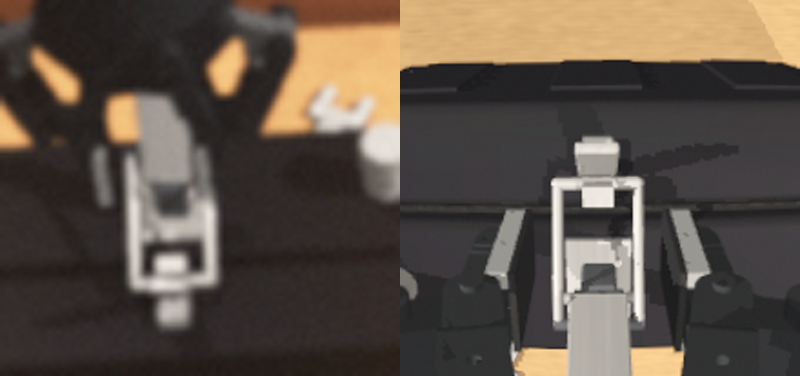

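The scene and wrist views show the loop around the hook, with the bar at wrist (597,183) and the hook head inside the loop at (598,195). The lever is still up. Next: fingers shut, in front of the lever.

Emit:
step_arm(series=[[[-12, 0, 0, 0], [-24, 0, 0, 0], [-36, 1, 0, 0], [-48, 1, 0, 0], [-48, 1, 10, 0], [-48, 1, 25, 0], [-48, 1, 36, 0], [-48, 1, 36, 0]]], gripper=0)

```text
time_s: 15.3
tool_pos: [0.5861, -0.0928, 0.4048]
tcp_rot: [-3.141, -0.04, 0.005]
force: [-0.5, 0.7, 0.9]
finger_gap: -0.0001
finger_force: 0.0
```

Emit:
step_arm(series=[[[-3, 0, 0, 0], [-6, 0, 0, 0], [-9, 0, 0, 0], [-12, 0, 0, 0], [-12, 0, 0, 0]]])

```text
time_s: 15.8
tool_pos: [0.5737, -0.0931, 0.4072]
tcp_rot: [3.141, 0.04, 0.001]
force: [-0.1, -0.1, -0.0]
finger_gap: 0.0001
finger_force: 0.0
```

Emit:
step_arm(series=[[[-2, 0, 0, 0], [-4, 0, 0, 0], [-6, 0, 0, 0], [-8, 0, 0, 0], [-8, 0, 0, 0]]])

```text
time_s: 16.3
tool_pos: [0.5659, -0.0933, 0.4068]
tcp_rot: [3.141, 0.04, -0.0]
force: [0.2, -0.6, 0.4]
finger_gap: -0.0002
finger_force: 0.0
```

Emit:
step_arm(series=[[[-1, 0, -2, 0], [-2, 0, -4, 0], [-4, 0, -4, 0], [-6, 0, -4, 0], [-6, 0, -4, 0]]])

```text
time_s: 16.8
tool_pos: [0.5598, -0.0934, 0.4108]
tcp_rot: [3.141, 0.04, -0.0]
force: [0.0, -0.3, 0.9]
finger_gap: -0.0002
finger_force: 0.0
```

Emit:
step_arm(series=[[[-2, 0, 0, 0], [-4, 0, 0, 0], [-6, 0, 0, 0], [-6, 0, 0, 0]]])

```text
time_s: 17.2
tool_pos: [0.5541, -0.0936, 0.4109]
tcp_rot: [3.141, 0.04, 0.001]
force: [2.1, 0.2, -1.0]
finger_gap: -0.0003
finger_force: 0.8
```

Emit:
step_arm(series=[[[-3, 0, 0.5, 0], [-6, 0, 1.5, 0], [-8, 0, 2, 0], [-10, 0, 3, 0], [-10, 0, 3, 0]]])

```text
time_s: 17.7
tool_pos: [0.5439, -0.0939, 0.4078]
tcp_rot: [3.141, 0.04, -0.0]
force: [2.4, -0.3, -1.1]
finger_gap: 0.0004
finger_force: 1.2
```

Emit:
step_arm(series=[[[-2.5, 0, 1.2, 0], [-5, 0, 2.5, 0], [-7, 0, 4, 0], [-9, 0, 5.5, 0], [-9, 0, 5.5, 0]]])

```text
time_s: 18.2
tool_pos: [0.5346, -0.0941, 0.4023]
tcp_rot: [3.141, 0.041, -0.001]
force: [0.1, -1.7, 3.0]
finger_gap: 0.0001
finger_force: 1.2
```

Emit:
step_arm(series=[[[-2, 0, 2, 0], [-4, 0, 4, 0], [-6, 0, 6, 0], [-8, 0, 7.5, 0], [-8, 0, 7.5, 0]]])

```text
time_s: 18.7
tool_pos: [0.5267, -0.0943, 0.3946]
tcp_rot: [-3.141, -0.04, 0.001]
force: [0.6, -1.1, 1.8]
finger_gap: 0.0002
finger_force: 0.9
```

Emit:
step_arm(series=[[[-2, 0, 2, 0], [-3.5, 0, 4.5, 0], [-5, 0, 7, 0], [-6.5, 0, 9, 0], [-6.5, 0, 9, 0]]])

```text
time_s: 19.2
tool_pos: [0.5203, -0.0944, 0.3853]
tcp_rot: [-3.141, -0.04, 0.002]
force: [0.6, 0.4, 0.3]
finger_gap: -0.0003
finger_force: 0.1
```

Emit:
step_arm(series=[[[-1.5, 0, 2.5, 0], [-2.5, 0, 5, 0], [-3.5, 0, 7.5, 0], [-4.5, 0, 10, 0], [-4.5, 0, 10, 0]]])

```text
time_s: 19.7
tool_pos: [0.5159, -0.0946, 0.3753]
tcp_rot: [-3.141, -0.04, 0.001]
force: [0.1, -0.4, -0.1]
finger_gap: -0.0004
finger_force: 0.0
```

Emit:
step_arm(series=[[[-0.5, 0, 2, 0], [-1, 0, 4, 0], [-1.5, 0, 6, 0], [-1.5, 0, 6, 0]]])

```text
time_s: 20.1
tool_pos: [0.5145, -0.0946, 0.3695]
tcp_rot: [-3.141, -0.04, 0.0]
force: [-0.1, 0.2, -0.3]
finger_gap: -0.0
finger_force: 0.0
```

Emit:
step_arm(series=[[[0, 0, 1, 0], [0, 0, 2, 0], [0, 0, 3, 0], [0, 0, 3, 0]]])

```text
time_s: 20.5
tool_pos: [0.5146, -0.0946, 0.3666]
tcp_rot: [3.141, 0.04, -0.0]
force: [0.1, 0.4, -0.4]
finger_gap: 0.0001
finger_force: 0.0
```

Emit:
step_arm(series=[[[0, 0, 1, 0], [0, 0, 2, 0], [0, 0, 2, 0]]])

```text
time_s: 20.8
tool_pos: [0.5145, -0.0946, 0.3661]
tcp_rot: [3.141, 0.041, 0.002]
force: [-5.8, 1.4, 14.9]
finger_gap: 0.0001
finger_force: 7.7
```

Firm contact at tip z of 193 mm, which is the lever's home height. I'll lift away and look.

Emit:
step_arm(series=[[[0, 0, -5, 0], [0, 0, -30, 0], [0, 0, -70, 0], [-30, 0, -110, 0], [-70, 0, -140, 0], [-110, 0, -140, 0], [-110, 0, -140, 0]]])

```text
time_s: 21.5
tool_pos: [0.4012, -0.0969, 0.5059]
tcp_rot: [3.14, 0.039, 0.002]
force: [0.3, -0.2, -0.3]
finger_gap: -0.0001
finger_force: 0.0
```

Run:
```python
from rig import viewer,read_state
import cv2,numpy as np
s=viewer.camera("scene")[165:245,250:335]; w=viewer.camera("wrist")[60:260,200:420]
s=cv2.resize(s,(400,376),interpolation=cv2.INTER_CUBIC); w=cv2.resize(w,(400,376),interpolation=cv2.INTER_CUBIC)
cv2.imwrite("pics/c6.png",np.hstack([s,w])); print(read_state()["tool_pos"],read_state()["force"])
```

```text
[ 0.4041869  -0.09745618  0.50535464] [ 0.94703269  0.49496002 -0.2607017 ]
```

View pics/c6.png

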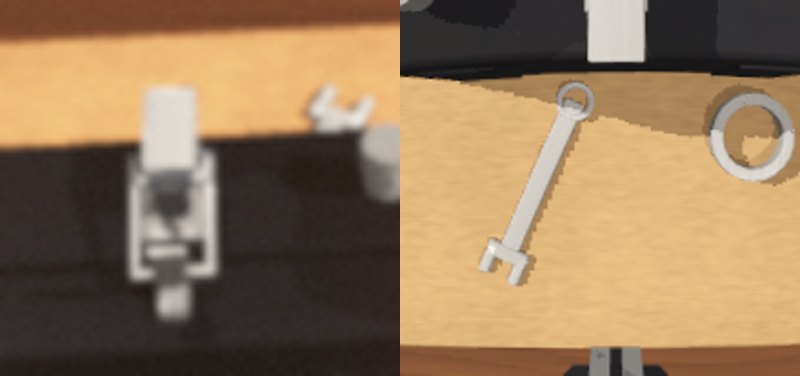

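Scene view: the lever tip edge is at crop (170,90), with the loop around the hook and the bar at ~(172,272). I've used my ten pictures, so I'll compare these pixels with the model for lever angle and bar position.

Run:
```python
from geo import *
from rig import viewer
S=viewer.calibration("scene"); X=[.5864,-.0926,.0328]
cr=lambda P:((proj(S,case2w(X,P))-[250,165])*4.703).round(0).tolist()
for a in(0,.2,.4,.6,.8): print(a,cr(latch(a,0)["tip"]))
print("bar seated x20",cr([20,0,168]),"x26",cr([26,0,168]),"hook front 40/46",cr([[40,0,165],[46,0,165]]))
a=cv2.cvtColor(cv2.imread("pics/scene0.png"),6).astype(int); b=cv2.cvtColor(viewer.camera("scene"),6).astype(int)
# lid front top edge / seam motion: vertical shift of lid strip between pictures
for n,(r0,r1,c0,c1) in dict(lid_left=(232,275,232,275),lid_right=(228,270,300,345),fixed=(195,215,228,262),hook=(218,238,278,295)).items():
    p=a[r0:r1,c0:c1].astype(np.float32);q=b[r0:r1,c0:c1].astype(np.float32)
    print(n,cv2.phaseCorrelate(p,q,cv2.createHanningWindow(p.shape[::-1],cv2.CV_32F)))
# lever home shows too in column profile
print("px per 6mm:",proj(S,case2w(X,[[40,0,165],[46,0,165]])).round(2).tolist())
```

```text
0 [[169.0, 86.0]]
0.2 [[167.0, 74.0]]
0.4 [[165.0, 66.0]]
0.6 [[164.0, 63.0]]
0.8 [[162.0, 64.0]]
bar seated x20 [[172.0, 277.0]] x26 [[172.0, 287.0]] hook front 40/46 [[173.0, 313.0], [173.0, 322.0]]
lid_left ((0.09493351393285465, -1.1133853427343041), 0.9310417877008885)
lid_right ((0.1067300277288794, -0.900097863426474), 0.9155133828999084)
fixed ((0.34966834640404443, 0.12668921381971465), 0.7571428126758999)
hook ((0.9881323302879874, -2.093933824812652), 0.8451061328252156)
px per 6mm: [[286.69, 231.5], [286.68, 233.57]]
```

The hook has moved in by 2.1 px, about 6 mm, so the lid is tight. The lever tip matches angle 0 and the bar matches the seated position.

```bash
python3 -c "
from rig import sign_off
print(sign_off())"
```

```text
the job is handed in; nothing more can be done
None
```

The job is handed in: the bar is hooked under the nose, the lever is pressed home at about 15 N, and the final camera check shows the lid pulled in about 6 mm to shut; no verdict came back.

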